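# Check a probe thermometer in the dry well

## Robot

A 6-joint arm with a two-finger parallel gripper is mounted at the origin on a cart in front of the work surface, level with it; the furniture and walls round the work are solid. World frame = base frame: x ahead of the robot, y to its left, z up, the work surface at z = 0. Lengths are in m, angles in rad, forces in N, time in s.
With the tool pointing down it reaches from about 0.325 to 0.775 m from the base axis. Payload 5.5 kg.
Tool frame: the origin (TCP) lies between the finger pads; the fingertips stand 22 mm ahead of it and the grasp point (between the pads) lies 3 mm ahead of it; z points along the fingers, y is the line along which they close (so a half turn about z gives the same grasp; the last joint's range is limited). The gripper opens to 88 mm and grips with 3 to 60 N. Pads are 20 mm wide; open, the fingers measure 115 mm over their backs; the gripper's body (75 mm by 178 mm) begins 61 mm behind the grasp point.
Start: joints at [1.134, 0.091, 1.231, -0, 1.82, -0.057], TCP at [0.222, 0.557, 0.245] pointing down, gripper open.
Joint ranges: [-2.87, 2.87], [-0.86, 2.18], [0.17, 2.46], [-1.51, 4.65], [0.06, 2.69], [-2.65, 2.65]. Speed limits (rad/s): [2.57, 2.57, 3.01, 3.14, 3.14, 3.14].

## Interface

Orientations are given as a unit quaternion [x, y, z, w].
In Python, from rig import arm gives the robot as it stands.
- The arm moves only by the shell command python3 -m crank 'ROWS' [FORCE]. ROWS is JSON, a list that holds one entry, the list of rows, each a list of 7 numbers: the closure, from 0 (fully open) to 1 (shut), then the shift along the world's x, y, z in mm, then the turn, a rotation vector about the world's x, y, z in degrees. A call has 1 to 10 rows; each row is the pose to reach, as a shift and turn from the pose commanded when the call began; what a row does not reach only later rows make up. A row lasts 1/12 s, in which the tool goes at most 41.7 mm and 7.16 degrees, less where a joint would pass 70% of its speed; a pose out of reach is approached as far as the arm can. A call with a gripper value outside its range is refused whole. The fingers move at their own pace and stop on an object; FORCE is the grip in N (left out, the last holds). Time passes only in rows, so rows that repeat a pose let the fingers close. It gives the time, the measured TCP pose, the force and the opening at its end, in the units of the state.
- arm.state(): the state, without advancing time (a new reading comes with each control period).
- arm.capture(name): name is "scene" or "side" or "wrist"; returns the picture (400x640x3 uint8, red, green, blue); there is no depth.
- arm.camera_info(name): a dict with "intrinsics" (3x3 intrinsics, pixels), "T" (4x4, takes a point from camera to world coordinates); the wrist camera has in their place "hand_eye" (4x4, takes a point from camera to tool coordinates, whose origin is the TCP and whose axes are the flange's). Camera axes: x right, y up, looking along -z (the intrinsics and any distortion apply to the point x, -y, -z); pixel columns grow to the right and rows downward; lengths in m; the calibration is good to about 2 mm. A picture is of the moment at which its call begins: read the wrist's pose just before it. camera_info takes no time and is no camera call.
- arm.hand_in(): hands the job in, once; it reports no verdict.
Trained networks look in the newest picture that a camera, given by its name, has taken for a name from the list of things; names that differ only in an ending like _2 or _b are one class to them, and where a whole thing is asked for, a point or a joint stands for the part that bears it (a point fixed in the world has none). Each returns a list of dicts, best first, with "score" (0 to 1); they miss things now and then, are a little off and sometimes report something else, mostly with a low value. They report only what shows in the picture. A call takes as long as a camera call. They do not tell look-alikes from the thing itself.
- arm.look_for(name, camera): "centre" ([x, y, z] in m, in the coordinates of the camera as it stood for that picture, good to about 4 mm: the middle of the surface that is visible of it).
- arm.silhouettes(name, camera): "mask" (400x640 bool, what is visible of it).
The state is a dict: "time_s": time; "joint_pos": joint angles; "qvel": joint speeds; "tau": joint torques, N m; "eef_pos": TCP position; "ee_rot": TCP orientation; "force": force on the tool from outside, world axes, zero at the start; "moment": the same for the moment, N m; "opening": finger opening in m.
Only numpy, scipy, OpenCV 4.12 (cv2) and the standard library are available. Lean on these libraries where they do the work, as an engineer would, in place of code of your own. Each camera call takes 0.05 s, during which the arm holds its last target. There are 200 camera calls.

## Task

Get the dial thermometer ready for its check: slide the dark guide plate on the white check block by its knob until the guide hole is centred over the well (red pointers on the plate in line with the red marks on the case). Then take the thermometer out of the blue rack and, keeping it upright, lower its stem through the guide hole until the tip is about 45 mm below the top of the plate, without the thermometer ever touching the plate, the well or the block. Finish still holding the thermometer there, still and centred in the hole, and leave the wooden tamper and the yoghurt pot alone.

Things in the scene. Friction and masses are not known exactly. Their poses are not given: they have to be found in the camera images.
- station: White check block, fixed, its top 85 mm above the table. Origin on the table directly below the well; it reaches from y = -86 to +115 mm and x = -55 to +55 mm in its own axes. The well is an upright round bore, 20 mm wide, its floor 13 mm above the table. Two rails (tops 93 mm above the table) flank the plate along the block's y. Red marks on the case lie at y = 0, either side of the well.
- guide (a joint): Position of the dark guide plate along the block's +y axis, in m, range 0 to 0.07; at 0.045 its hole lies centred over the well. It stays where it is left and takes about 1.5 N to slide. It starts between 0 and 0.025, with the plate wholly or partly covering the well.
- guide_hole (a point): Centre of the guide hole, at the top face of the sliding plate (92 mm above the table). The hole is round, 16 mm in diameter, the plate 6 mm thick; axes as those of the block. Red pointers on the plate lie in line with it.
- guide_knob (a point): Black round upright knob with a grey band on the sliding plate, 18 mm in diameter, 22 mm tall, 55 mm from the hole's centre in the block's +y direction; the point is on its axis, 12 mm above the plate and 10 mm below the knob's top (104 mm above the table).
- rack: Blue rack, fixed: base 70 x 90 mm, four thin posts, top plate 60 x 80 mm whose top is 118 mm above the table (post caps 2 mm higher, 22 mm off centre in x and 32 mm in y). Origin at the centre of its underside. The stem hangs down through a 12 mm hole in the middle of the top plate into another in the base.
- probe_dial (a point): Centre of the dial of the loose thermometer (about 50 g): a round disc, 44 mm wide, 10 mm thick, standing on edge on the rack, stem straight down through the rack's holes; grip it across its thickness from above. Axes: x across its thickness, y level along the disc, z up the stem's line. Starts about 140 mm above the table, leaning up to 3 degrees.
- probe_tip (a point): Lower tip of the thermometer's stem, 136 mm below the dial's centre along the stem's line; the stem is round, 4 mm in diameter, with a nut 8 mm wide and 8 mm long just under the dial. Axes as those of the dial.
- tamper_mid (a point): Half-way up the loose wooden tamper, a bystander, 53 mm wide, 107 mm tall.
- pot_mid (a point): Half-way up the loose yoghurt pot, a bystander, 72 mm wide, 71 mm tall.
Not all that is in view belongs to the job. There is more than one size of the rack; the job needs the larger.

How it is judged:
By the outcome, as a careful person would: the job done as asked, in the order asked, and still so for the second after the job is handed in, while the arm keeps its last pose, push and grip.
It also fails if it takes over 69 s, if anything falls off the work surface, if the arm or the gripper's body presses on something with over 40 N, if the wrist force passes 120 N, or if a joint passes its speed limit or range.

## Working session

There is one attempt and no reset: what is moved stays moved. The work goes in short steps, Python scripts to look and compute and a shell command to move; the robot and the scene stay as the last step left them, time stands still between calls to the robot, and variables do not carry over. Pictures are saved under pics/ and viewed, on a budget of 10 in all, crops included, one or two more only if the job needs it, and the job is handed in when it is done.

```bash
mkdir -p pics; ls; cat > h.py <<'E'
import numpy as np, cv2
from scipy.spatial.transform import Rotation as R
from rig import arm
def Tcam(n):
    ci=arm.camera_info(n)
    if 'T' in ci: return np.array(ci['intrinsics']),np.array(ci['T'])
    s=arm.state();T=np.eye(4);T[:3,:3]=R.from_quat(s['ee_rot']).as_matrix();T[:3,3]=s['eef_pos']
    return np.array(ci['intrinsics']),T@np.array(ci['hand_eye'])
def proj(K,T,p):
    p=np.atleast_2d(p);q=(p-T[:3,3])@T[:3,:3];q=q*[1,-1,-1];u=q@K.T;return u[:,:2]/u[:,2:]
def onplane(K,T,uv,z):
    uv=np.atleast_2d(uv);d=np.c_[uv,np.ones(len(uv))]@np.linalg.inv(K).T*[1,-1,-1]@T[:3,:3].T
    return T[:3,3]+d*((z-T[2,3])/d[:,2])[:,None]
def snap(n,f):
    KT=Tcam(n);im=arm.capture(n);cv2.imwrite('pics/'+f,im[...,::-1]);return KT,im
E
python3 - <<'E'
from h import *
ims=[]
for n in('scene','side'):
    (K,T),im=snap(n,n+'0.png');ims.append(im);print(n,arm.camera_info(n).keys(),T[:3,3].round(3))
    for t in('station','guide_knob','guide_hole','rack','probe_dial','probe_tip','tamper_mid','pot_mid'):
        for r in arm.look_for(t,n)[:3]:
            p=(T@np.r_[r['centre'],1])[:3];print(t,round(r['score'],2),p.round(3),proj(K,T,p)[0].round(0))
s=arm.state();print(s['eef_pos'],s['ee_rot'],s['opening'],s['time_s'])
E
```

```text
pics
scene dict_keys(['intrinsics', 'T']) [-0.127 -0.679  0.5  ]
station 0.59 [ 0.469 -0.058  0.075] [256. 215.]
guide_knob 0.94 [ 0.498 -0.039  0.095] [258. 202.]
guide_hole 0.97 [ 0.498 -0.039  0.095] [258. 202.]
rack 0.95 [ 0.476 -0.286  0.037] [337. 259.]
rack 0.87 [ 0.525 -0.415  0.031] [402. 271.]
probe_dial 0.67 [ 0.486 -0.274  0.138] [336. 213.]
probe_tip 0.53 [ 0.484 -0.274  0.138] [336. 214.]
tamper_mid 0.8 [ 0.705 -0.14   0.074] [340. 193.]
pot_mid 0.82 [ 0.664 -0.359  0.061] [407. 225.]
pot_mid 0.27 [ 0.486 -0.272  0.14 ] [335. 212.]
pot_mid 0.24 [ 0.497 -0.038  0.094] [258. 202.]
side dict_keys(['intrinsics', 'T']) [ 0.218 -0.894  0.82 ]
station 0.69 [ 0.493 -0.072  0.089] [254. 189.]
guide_knob 0.61 [ 0.496 -0.038  0.094] [250. 179.]
guide_knob 0.4 [ 0.492 -0.073  0.088] [254. 190.]
guide_hole 0.79 [ 0.5   -0.039  0.095] [252. 179.]
rack 0.95 [ 0.527 -0.417  0.04 ] [334. 303.]
rack 0.85 [ 0.478 -0.291  0.042] [286. 267.]
probe_dial 0.5 [ 0.486 -0.284  0.152] [288. 228.]
probe_tip 0.41 [ 0.484 -0.289  0.149] [288. 231.]
tamper_mid 0.65 [ 0.703 -0.144  0.033] [343. 200.]
pot_mid 0.58 [ 0.675 -0.364  0.067] [383. 253.]
[0.22244801 0.55725436 0.24466645] [1.88747144e-01 9.82025720e-01 2.62874425e-05 1.30691247e-05] 0.08785401840038994 0.9
```

View pics/scene0.png

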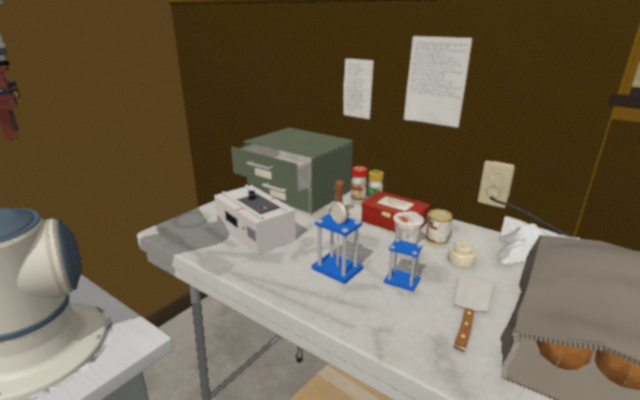

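View pics/side0.png

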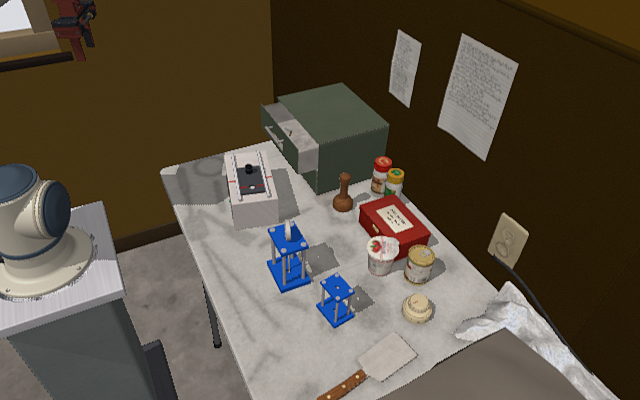

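The white check block is around pixel (255,190) in side, with its knob up. The large rack with the thermometer is at (287,255), the small one at (337,300). I'll move above the block for a wrist view.

```bash
python3 -m crank '[[[0,14,-38,8,0,0,0],[0,28,-76,16,0,0,0],[0,42,-114,24,0,0,0],[0,56,-152,32,0,0,0],[0,70,-190,40,0,0,0],[0,84,-228,48,0,0,0],[0,98,-266,56,0,0,0],[0,112,-304,64,0,0,0],[0,126,-342,72,0,0,0],[0,140,-380,80,0,0,0]]]' 
python3 -m crank '[[[0,14,-38,8,0,0,0],[0,28,-76,14,0,0,0],[0,42,-114,14,0,0,0],[0,56,-152,14,0,0,0],[0,70,-190,14,0,0,0],[0,84,-220,14,0,0,0],[0,84,-230,14,0,0,0],[0,84,-230,14,0,0,0],[0,84,-230,14,0,0,0]]]'
python3 - <<'E'
from h import *
(K,T),im=snap('wrist','w1.png');print(K.round(1).tolist(),T.round(3).tolist())
for t in('station','guide_knob','guide_hole','rack','probe_dial'):
    for r in arm.look_for(t,'wrist')[:2]:
        p=(T@np.r_[r['centre'],1])[:3];print(t,round(r['score'],2),p.round(3),proj(K,T,p)[0].round(0))
E
```

```text
time_s: 1.73
eef_pos: [0.3624, 0.1754, 0.3254]
ee_rot: [0.189, 0.982, 0.0, 0.001]
force: [0.4, -0.6, -0.1]
opening: 0.0878
time_s: 2.48
eef_pos: [0.4462, -0.0525, 0.3387]
ee_rot: [0.189, 0.982, 0.0, -0.0]
force: [-0.4, 0.2, 0.3]
opening: 0.0882
[[339.5, 0.0, 319.9], [0.0, 339.5, 199.0], [0.0, 0.0, 1.0]] [[0.371, -0.899, -0.232, 0.382], [0.929, 0.359, 0.092, -0.028], [0.001, -0.25, 0.968, 0.479], [0.0, 0.0, 0.0, 1.0]]
station 0.66 [ 0.499 -0.009  0.087] [371. 200.]
guide_knob 0.9 [ 0.495 -0.032  0.094] [352. 205.]
guide_hole 0.97 [ 0.494 -0.033  0.093] [351. 204.]
rack 0.65 [ 0.466 -0.264  0.033] [185. 234.]
probe_dial 0.66 [ 0.486 -0.272  0.127] [155. 280.]
probe_dial 0.64 [ 0.697 -0.131  0.034] [334. 337.]
```

View pics/w1.png

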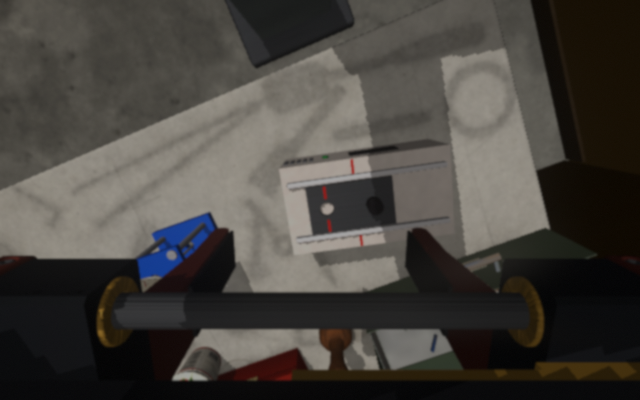

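The block is seen from above: hole at (327,209), pointers at (324,191) and (330,227), case marks at (352,166) and (361,240), knob at (375,205). I'll segment these by code.

```bash
cat > st.py <<'E'
from h import *
def reds(im,K,T,box):
    h=im.astype(int);m=((h[...,0]>1.6*h[...,1])&(h[...,0]>1.6*h[...,2])&(h[...,0]>70)).astype(np.uint8)
    x0,y0,x1,y1=box;k=np.zeros_like(m);k[y0:y1,x0:x1]=m[y0:y1,x0:x1]
    n,l,s,c=cv2.connectedComponentsWithStats(k)
    return [(tuple(c[i].round(1)),int(s[i,4])) for i in range(1,n) if s[i,4]>6]
E
python3 - <<'E'
from st import *
K,T=Tcam('wrist');im=cv2.imread('pics/w1.png')[...,::-1]
for c,a in reds(im,K,T,(280,140,460,260)): print(c,a,onplane(K,T,c,.092)[0].round(4),onplane(K,T,c,.085)[0].round(4))
g=im[195:225,312:342].mean(2);ys,xs=np.nonzero(g>110);print('hole',xs.mean()+312,ys.mean()+195,len(xs),onplane(K,T,[xs.mean()+312,ys.mean()+195],.092))
g=im[190:220,362:392].max(2);ys,xs=np.nonzero(g<25);print('knob',xs.mean()+362,ys.mean()+190,len(xs),onplane(K,T,[xs.mean()+362,ys.mean()+190],.108))
E
```

```text
(np.float64(352.0), np.float64(166.5)) 31 [ 0.453  -0.0158  0.092 ] [ 0.4543 -0.0156  0.085 ]
(np.float64(324.3), np.float64(192.6)) 61 [ 0.47   -0.0567  0.092 ] [ 0.4716 -0.0572  0.085 ]
(np.float64(328.9), np.float64(225.1)) 55 [ 0.5094 -0.0662  0.092 ] [ 0.5117 -0.0669  0.085 ]
(np.float64(360.9), np.float64(239.8)) 23 [ 0.5414 -0.0369  0.092 ] [ 0.5443 -0.037   0.085 ]
hole 327.0326086956522 208.54347826086956 92 [[ 0.48929817 -0.06080273  0.092     ]]
knob 375.013698630137 205.15981735159818 219 [[ 0.50120647 -0.00730128  0.108     ]]
```

```bash
python3 - <<'E'
from h import *
def ray(n,uv):
    K,T=Tcam(n);a=onplane(K,T,uv,0.)[0];b=T[:3,3];return b,(a-b)/np.linalg.norm(a-b)
def tri(A,B):
    (a,d),(b,e)=ray(*A),ray(*B);s=np.linalg.lstsq(np.c_[d,-e],b-a,rcond=None)[0];p,q=a+s[0]*d,b+s[1]*e;return ((p+q)/2).round(3),np.linalg.norm(p-q).round(3)
print(tri(('side',(262,104)),('scene',(233,148))),tri(('side',(277,97)),('scene',(247,149))),tri(('side',(317,185)),('scene',(303,207))),tri(('side',(317,139)),('scene',(302,165))))
K,T=Tcam('wrist')
for z in(.1,.15,.2): print(z,onplane(K,T,[(549,229),(365,290),(470,255)],z).round(3).tolist())
E
```

```text
(array([0.617, 0.173, 0.163]), np.float64(0.002)) (array([0.674, 0.186, 0.153]), np.float64(0.025)) (array([ 0.688, -0.027,  0.003]), np.float64(0.005)) (array([ 0.697, -0.011,  0.133]), np.float64(0.012))
0.1 [[0.607, 0.175, 0.1], [0.602, -0.055, 0.1], [0.605, 0.079, 0.1]]
0.15 [[0.577, 0.148, 0.15], [0.573, -0.051, 0.15], [0.576, 0.065, 0.15]]
0.2 [[0.548, 0.121, 0.2], [0.544, -0.047, 0.2], [0.546, 0.051, 0.2]]
```

```bash
python3 -m crank '[[[0,20,15,-20,0,0,4],[0,40,30,-50,0,0,8.5],[0,56,45,-85,0,0,8.5],[0,56,45,-120,0,0,8.5],[0,56,45,-155,0,0,8.5],[0,56,45,-190,0,0,8.5],[0,56,45,-210,0,0,8.5],[0,56,45,-219,0,0,8.5],[0,56,45,-219,0,0,8.5],[0,56,45,-219,0,0,8.5]]]' 10
python3 -m crank '[[[1,0,0,0,0,0,0],[1,0,0,0,0,0,0],[1,0,0,0,0,0,0],[1,0,0,0,0,0,0],[1,0,0,0,0,0,0],[1,0,0,0,0,0,0],[1,0,0,0,0,0,0],[1,0,0,0,0,0,0],[1,0,0,0,0,0,0]]]' 10
```

```text
time_s: 3.62
eef_pos: [0.5027, -0.0074, 0.1207]
ee_rot: [0.115, 0.993, 0.0, 0.001]
force: [0.2, -0.2, 0.8]
opening: 0.0874
time_s: 4.37
eef_pos: [0.5024, -0.0078, 0.1195]
ee_rot: [0.115, 0.993, -0.0, -0.0]
force: [-0.4, -0.1, -0.3]
opening: 0.0314
```

```bash
python3 -m crank '[[[1,0,0,0,0,0,0],[1,0,0,0,0,0,0],[1,0,0,0,0,0,0],[1,0,0,0,0,0,0],[1,0,0,0,0,0,0]]]' 10
python3 - <<'E'
from st import *
(K,T),im=snap('wrist','w2.png')
for n in('wrist','side'):
    (K,T),im=snap(n,n+'2.png')
    for c,a in reds(im,K,T,(0,0,640,400) if n=='wrist' else (215,150,285,225)):
        if a<600:print(n,c,a,onplane(K,T,c,.092)[0].round(4),onplane(K,T,c,.093)[0].round(4))
E
```

```text
time_s: 4.78
eef_pos: [0.5024, -0.0077, 0.1196]
ee_rot: [0.116, 0.993, 0.0, -0.0]
force: [0.0, -0.3, -1.0]
opening: 0.0176
wrist (np.float64(283.9), np.float64(157.1)) 179 [ 0.4524 -0.0156  0.092 ] [ 0.4523 -0.0154  0.093 ]
wrist (np.float64(212.6), np.float64(207.4)) 239 [ 0.4691 -0.0579  0.092 ] [ 0.4689 -0.0575  0.093 ]
wrist (np.float64(14.9), np.float64(257.7)) 10 [ 0.4717 -0.1695  0.092 ] [ 0.4714 -0.1685  0.093 ]
side (np.float64(268.4), np.float64(176.4)) 7 [ 0.5423 -0.0438  0.092 ] [ 0.5418 -0.045   0.093 ]
side (np.float64(259.4), np.float64(184.8)) 13 [ 0.5098 -0.0647  0.092 ] [ 0.5094 -0.0658  0.093 ]
side (np.float64(242.9), np.float64(186.9)) 15 [ 0.4708 -0.0551  0.092 ] [ 0.4704 -0.0563  0.093 ]
```

View pics/w2.png

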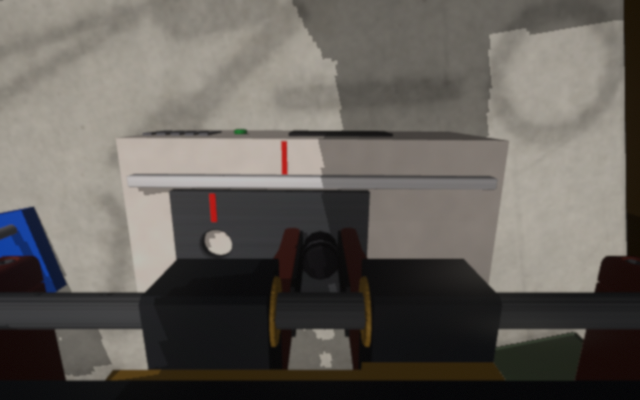

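```bash
python3 -m crank '[[[1,1.2,5,0,0,0,0],[1,2.8,12,0,0,0,0],[1,4.5,19,0,0,0,0],[1,6.2,26,0,0,0,0],[1,7.5,32,0,0,0,0],[1,8.3,35,0,0,0,0],[1,8.3,35,0,0,0,0],[1,8.3,35,0,0,0,0],[1,8.3,35,0,0,0,0]]]' 10
python3 - <<'E'
from st import *
(K,T),im=snap('wrist','w3.png')
R0=lambda p:np.array([[.973,-.23],[.23,.973]])@p[:2]
for c,a in reds(im,K,T,(0,0,640,400)):
    if a<600:
        for z in(.085,.092):p=onplane(K,T,c,z)[0];print(c,a,z,p.round(4),R0(p).round(4))
E
```

```text
time_s: 5.68
eef_pos: [0.511, 0.0276, 0.1196]
ee_rot: [0.115, 0.993, 0.0, 0.0]
force: [2.4, 0.5, -1.9]
opening: 0.0177
(np.float64(212.9), np.float64(156.9)) 194 0.085 [ 0.4533 -0.0168  0.085 ] [0.4449 0.0879]
(np.float64(212.9), np.float64(156.9)) 194 0.092 [ 0.4529 -0.0144  0.092 ] [0.444  0.0901]
(np.float64(212.6), np.float64(207.5)) 242 0.085 [ 0.4792 -0.0252  0.085 ] [0.472  0.0857]
(np.float64(212.6), np.float64(207.5)) 242 0.092 [ 0.4778 -0.0225  0.092 ] [0.47   0.0879]
(np.float64(14.9), np.float64(257.6)) 15 0.085 [ 0.4817 -0.1414  0.085 ] [ 0.5013 -0.0267]
(np.float64(14.9), np.float64(257.6)) 15 0.092 [ 0.4802 -0.134   0.092 ] [ 0.4981 -0.02  ]
```

View pics/w3.png

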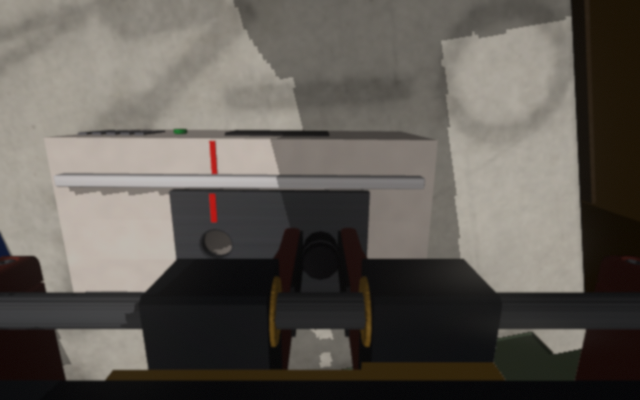

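Case mark (213,157) and pointer (213,207) are in line. Next: release, lift, and move to look at the rack and the plate.

```bash
python3 -m crank '[[[0,0,0,0,0,0,0],[0,0,0,0,0,0,0],[0,0,0,0,0,0,0],[0,0,0,0,0,0,0],[0,0,0,10,0,0,0],[0,0,0,40,0,0,0],[0,-10,-20,80,0,0,0],[0,-20,-40,120,0,0,0],[0,-30,-60,155,0,0,0],[0,-40,-80,190,0,0,0]]]'
python3 -m crank '[[[0,-10,-30,20,0,0,0],[0,-20,-60,40,0,0,0],[0,-30,-90,50,0,0,0],[0,-40,-110,50,0,0,0],[0,-40,-110,50,0,0,0],[0,-40,-110,50,0,0,0]]]'
python3 - <<'E'
from st import *
(K,T),im=snap('wrist','w4.png')
for c,a in reds(im,K,T,(0,0,640,260)):
    if a<600:print(c,a,onplane(K,T,c,.085)[0].round(4),onplane(K,T,c,.092)[0].round(4))
for t in('rack','probe_dial','guide_knob'):
    for r in arm.look_for(t,'wrist')[:2]:
        p=(T@np.r_[r['centre'],1])[:3];print(t,round(r['score'],2),p.round(3),proj(K,T,p)[0].round(0))
E
```

```text
time_s: 6.57
eef_pos: [0.4717, -0.0494, 0.3056]
ee_rot: [0.115, 0.993, -0.0, 0.0]
force: [0.2, 0.4, -0.1]
opening: 0.0809
time_s: 7.07
eef_pos: [0.4323, -0.1595, 0.3536]
ee_rot: [0.117, 0.993, 0.0, 0.0]
force: [-0.0, -0.5, -0.7]
opening: 0.0875
(np.float64(440.5), np.float64(159.3)) 33 [ 0.4536 -0.0159  0.085 ] [ 0.4521 -0.0181  0.092 ]
(np.float64(440.3), np.float64(181.1)) 23 [ 0.4802 -0.02    0.085 ] [ 0.4783 -0.0222  0.092 ]
(np.float64(437.2), np.float64(213.8)) 23 [ 0.521  -0.0299  0.085 ] [ 0.5183 -0.0318  0.092 ]
(np.float64(52.8), np.float64(227.1)) 237 [ 0.4255 -0.5082  0.085 ] [ 0.4245 -0.502   0.092 ]
(np.float64(433.6), np.float64(231.4)) 25 [ 0.5433 -0.0378  0.085 ] [ 0.5402 -0.0396  0.092 ]
(np.float64(68.0), np.float64(252.0)) 86 [ 0.4617 -0.5035  0.085 ] [ 0.46   -0.4974  0.092 ]
rack 0.94 [ 0.517 -0.411  0.018] [172. 254.]
rack 0.57 [ 0.471 -0.262  0.11 ] [245. 224.]
probe_dial 0.66 [ 0.488 -0.261  0.146] [243. 248.]
guide_knob 0.55 [0.501 0.001 0.095] [463. 195.]
```

View pics/w4.png

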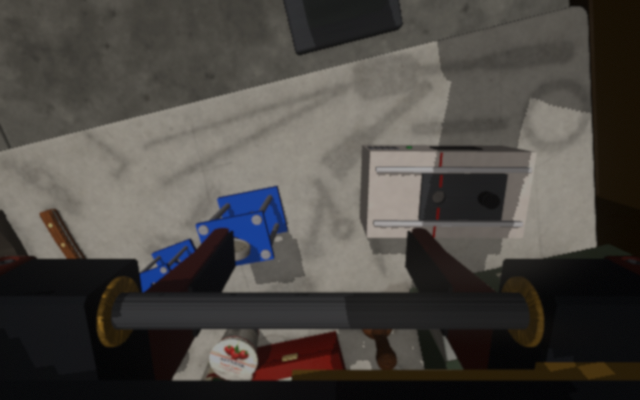

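Marks and pointers agree: the well is at (0.4985,-0.0266), and the plate is centred to within 0.3 mm. The dial, around (243,248), is half hidden by a finger, so I'll move to face the rack.

```bash
python3 -m crank '[[[0,-15,-35,-5,0,0,0],[0,-30,-70,-15,0,0,0],[0,-42,-105,-30,0,0,0],[0,-42,-118,-45,0,0,0],[0,-42,-118,-50,0,0,0],[0,-42,-118,-50,0,0,0],[0,-42,-118,-50,0,0,0]]]'
python3 - <<'E'
from st import *
(K,T),im=snap('wrist','w5.png')
m=arm.silhouettes('probe_dial','wrist');print(len(m),[ (r['score'],r['mask'].sum()) for r in m[:3]])
if m:
    c=cv2.findContours(m[0]['mask'].astype(np.uint8),0,1)[0];c=max(c,key=len);print(cv2.minAreaRect(c),cv2.boundingRect(c))
cv2.imwrite('pics/w5c.png',cv2.resize(im[140:320,200:440,::-1],None,fx=3.3,fy=3.3,interpolation=2))
s=arm.capture('side')
cv2.imwrite('pics/s5c.png',cv2.resize(s[190:310,240:340,::-1],None,fx=5,fy=5,interpolation=2))
E
```

```text
time_s: 7.85
eef_pos: [0.3912, -0.2756, 0.3031]
ee_rot: [0.115, 0.993, 0.0, -0.0]
force: [-0.3, -0.0, 0.2]
opening: 0.0879
1 [(0.96, np.int64(1059))]
((342.0072021484375, 280.34124755859375), (46.17959213256836, 26.654296875), 2.6025619506835938) (319, 267, 47, 28)
```

View pics/w5c.png

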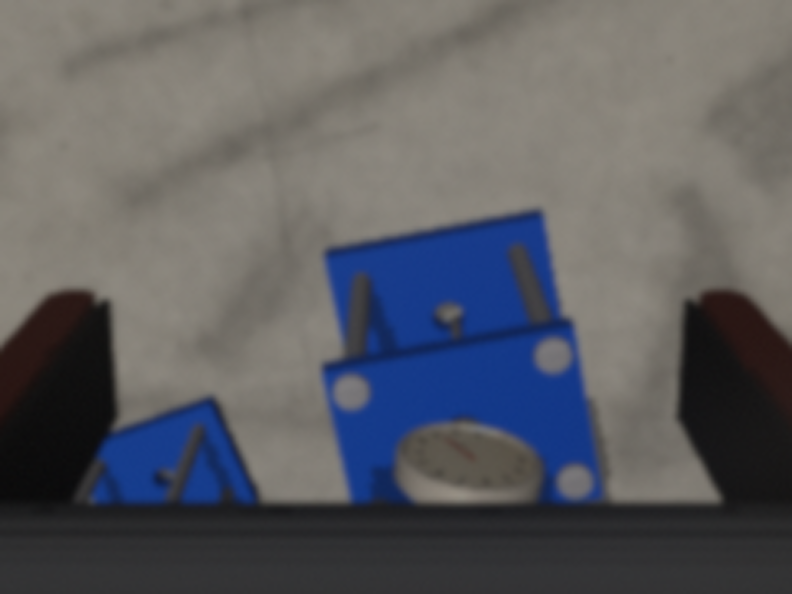

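The wrist crop shows the rack (slope up to the right) and the dial face toward the robot, near image (342,280), its bottom cut off by the gripper bar. I'll back off 40 mm for a full view and fit it.

```bash
python3 -m crank '[[[0,-20,0,0,0,0,0],[0,-40,0,0,0,0,0],[0,-40,0,0,0,0,0],[0,-40,0,0,0,0,0],[0,-40,0,0,0,0,0]]]'
python3 - <<'E'
from st import *
s=arm.state();print(np.round(s['joint_pos'],3),s['eef_pos'])
out={}
for n in('wrist','side','scene'):
    KT=Tcam(n);im=arm.capture(n);cv2.imwrite(f'pics/{n}6.png',im[...,::-1])
    m=arm.silhouettes('probe_dial',n)
    print(n,[(round(r['score'],2),int(r['mask'].sum()),cv2.boundingRect(r['mask'].astype(np.uint8))) for r in m[:3]])
    if m: out[n+'m']=m[0]['mask']
    out[n+'K'],out[n+'T']=KT
np.savez('d6.npz',**out)
a=cv2.imread('pics/wrist6.png');b=cv2.imread('pics/side6.png');c=cv2.imread('pics/scene6.png')
cv2.imwrite('pics/m6.png',np.hstack([cv2.resize(a[190:310,260:420],(400,300),interpolation=2),cv2.resize(b[200:300,255:322],(200,300),interpolation=2),cv2.resize(c[190:290,305:372],(200,300),interpolation=2)]))
E
```

```text
time_s: 8.42
eef_pos: [0.3513, -0.2766, 0.3035]
ee_rot: [0.115, 0.993, -0.0, 0.001]
force: [0.0, -0.5, -0.5]
opening: 0.0878
[-0.743 -0.298  1.488  0.     1.95  -2.083] [ 0.35133777 -0.27655591  0.30354454]
wrist [(0.57, 20, (345, 269, 13, 64))]
side [(0.51, 113, (285, 219, 6, 21)), (0.42, 509, (333, 172, 20, 40))]
scene [(0.81, 301, (331, 202, 16, 64))]
```

View pics/m6.png

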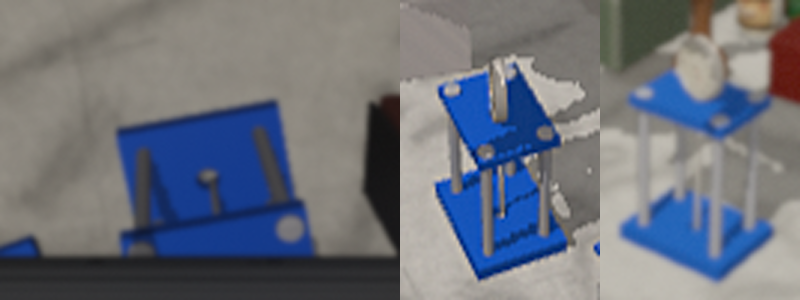

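I moved the wrong way: the rack went down in the view and is now behind the bar. The side crop shows the dial almost edge-on. Moving forward instead.

```bash
python3 -m crank '[[[0,35,-3,5,0,0,0],[0,70,-6,15,0,0,0],[0,78,-8,25,0,0,0],[0,78,-8,25,0,0,0],[0,78,-8,25,0,0,0]]]'
python3 - <<'E'
from st import *
KT=Tcam('wrist');im=arm.capture('wrist');cv2.imwrite('pics/w7.png',im[...,::-1])
m=arm.silhouettes('probe_dial','wrist')
print([(round(r['score'],2),int(r['mask'].sum()),cv2.boundingRect(r['mask'].astype(np.uint8))) for r in m[:3]])
np.savez('d7.npz',K=KT[0],T=KT[1],m=m[0]['mask'])
E
python3 -m crank '[[[0,5,5,0,0,0,-7],[0,10,10,0,0,0,-14],[0,15,15,0,0,0,-21],[0,20,20,0,0,0,-28],[0,25,25,0,0,0,-35],[0,30,30,0,0,0,-42],[0,35,35,0,0,0,-49],[0,40,40,0,0,0,-56],[0,45,45,0,0,0,-63],[0,50,50,0,0,0,-70]]]'
python3 -m crank '[[[0,5,0,0,0,0,-7],[0,5,0,0,0,0,-14],[0,5,0,0,0,0,-21],[0,5,0,0,0,0,-28],[0,5,0,0,0,0,-28],[0,5,0,0,0,0,-28]]]'
python3 - <<'E'
from st import *
KT=Tcam('wrist');im=arm.capture('wrist');cv2.imwrite('pics/w8.png',im[...,::-1])
m=arm.silhouettes('probe_dial','wrist')
print([(round(r['score'],2),int(r['mask'].sum()),cv2.boundingRect(r['mask'].astype(np.uint8))) for r in m[:3]])
np.savez('d8.npz',K=KT[0],T=KT[1],m=m[0]['mask'])
a=cv2.imread('pics/w7.png');b=im[...,::-1]
cv2.imwrite('pics/m8.png',np.hstack([a[120:320,120:520],b[120:320,120:520]]))
E
```

```text
time_s: 9.13
eef_pos: [0.429, -0.2849, 0.3276]
ee_rot: [0.115, 0.993, 0.0, -0.0]
force: [-0.3, 0.1, -0.4]
opening: 0.0878
[(0.63, 816, (320, 224, 43, 25))]
time_s: 10.07
eef_pos: [0.4778, -0.2348, 0.3279]
ee_rot: [0.667, 0.745, -0.0, 0.0]
force: [-0.4, -0.2, -0.3]
opening: 0.0878
time_s: 10.57
eef_pos: [0.4829, -0.235, 0.3279]
ee_rot: [0.825, 0.566, -0.0, 0.0]
force: [0.6, -0.4, 0.6]
opening: 0.0878
[(0.69, 548, (333, 196, 14, 46))]
```

View pics/m8.png

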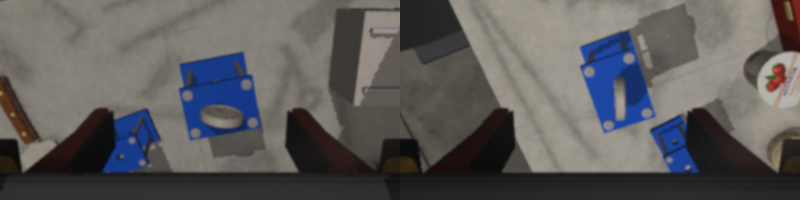

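Both views show the whole dial against the blue plate: face view at about (341,236), edge view at about (340,219). I'll fit a disc model to both silhouettes.

```bash
cat > fit.py <<'E'
from h import *
from scipy.optimize import minimize
S=4
def seg(im,m):
    d=cv2.dilate(m.astype(np.uint8),np.ones((9,9)));h=im.astype(float)
    r=(h[...,0]-0.62*h[...,2])   # grey: >0 ; blue: <0
    return np.where(d>0,r,-99)
V=[]
for i in(7,8):
    d=np.load(f'd{i}.npz');im=cv2.imread(f'pics/w{i}.png')[...,::-1]
    x,y,w,hh=cv2.boundingRect(d['m'].astype(np.uint8));x-=8;y-=8;w+=16;hh+=16
    g=cv2.resize(seg(im,d['m'])[y:y+hh,x:x+w].astype(np.float32),None,fx=S,fy=S,interpolation=1)
    b=(g>8).astype(np.uint8);n,l,s,c=cv2.connectedComponentsWithStats(b);k=1+np.argmax(s[1:,4]);V.append((d['K'],d['T'],x,y,(l==k).astype(np.uint8)));print(s[k]/np.array([S,S,S,S,S*S]))
t=np.linspace(0,2*np.pi,48,endpoint=False)
disc=np.array([[sx*.005,.022*np.cos(a),.022*np.sin(a)] for sx in(-1,1) for a in t])
def pose(p): return R.from_euler('ZYX',[p[3],p[4],p[5]],degrees=True)
def rend(p,v):
    K,T,x,y,b=v;u=(proj(K,T,pose(p).apply(disc)+np.array(p[:3])/1000)-[x,y]+.5)*S-.5
    o=np.zeros_like(b);cv2.fillConvexPoly(o,cv2.convexHull(np.round(u*16).astype(np.int32)),1,shift=4);return o
def cost(p): return sum(1-(rend(p,v)&v[4]).sum()/(rend(p,v)|v[4]).sum() for v in V)+((p[2]-140)/10)**2*.02+(p[4]**2+p[5]**2)*1e-3
best=None
for y0 in(-30,-20,-10):
    p0=np.array([485,-280,140,y0,0,0.]);sim=np.vstack([p0]+[p0+np.eye(6)[i]*[6,6,3,6,2,2][i] for i in range(6)])
    r=minimize(cost,p0,method='Nelder-Mead',options=dict(initial_simplex=sim,maxiter=900,xatol=.02,fatol=1e-5))
    print(r.x.round(1),round(r.fun,3),[round(1-(rend(r.x,v)&v[4]).sum()/(rend(r.x,v)|v[4]).sum(),3) for v in V])
    if best is None or r.fun<best.fun: best=r
print('tip',(pose(best.x).apply([0,0,-.136])*1000+best.x[:3]).round(1))
E
python3 fit.py
```

```text
[  8.75   8.25  42.25  24.5  814.  ]
[  8.75     9.5     12.25    43.     449.8125]
[ 487.1 -277.6  139.7  -18.5   -2.3   -0.7] 0.159 [np.float64(0.069), np.float64(0.084)]
[ 487.  -277.6  139.7  -19.    -1.6    1.3] 0.16 [np.float64(0.074), np.float64(0.081)]
[ 487.  -277.5  139.6  -19.1   -1.6    0.9] 0.159 [np.float64(0.075), np.float64(0.081)]
tip [ 491.7 -280.9    3.8]
```

```bash
python3 -m crank '[[[0,2,-15,-20,0,0,2],[0,4,-30,-50,0,0,2],[0,4,-42,-85,0,0,2],[0,4,-43,-120,0,0,2],[0,4,-43,-150,0,0,2],[0,4,-43,-170,0,0,2],[0,4,-43,-178,0,0,2],[0,4,-43,-178,0,0,2],[0.4,4,-43,-178,0,0,2],[0.6,4,-43,-178,0,0,2]]]' 15
python3 -m crank '[[[0.6,0,0,0,0,0,0],[0.6,0,0,0,0,0,0],[0.6,0,0,0,0,0,0],[0.6,0,0,0,0,0,0],[0.6,0,0,0,0,0,0],[0.6,0,0,0,0,0,0]]]' 15
python3 - <<'E'
from st import *
(K,T),im=snap('wrist','w9.png')
cv2.imwrite('pics/w9c.png',cv2.resize(im[150:310,220:420,::-1],None,fx=3,fy=3,interpolation=2))
E
```

```text
time_s: 11.5
eef_pos: [0.4885, -0.2783, 0.1523]
ee_rot: [0.815, 0.579, 0.001, 0.002]
force: [-0.2, -0.7, 0.1]
opening: 0.0778
time_s: 12.0
eef_pos: [0.4877, -0.2779, 0.15]
ee_rot: [0.815, 0.579, 0.0, 0.0]
force: [0.6, -0.1, 0.5]
opening: 0.0381
```

View pics/w9c.png

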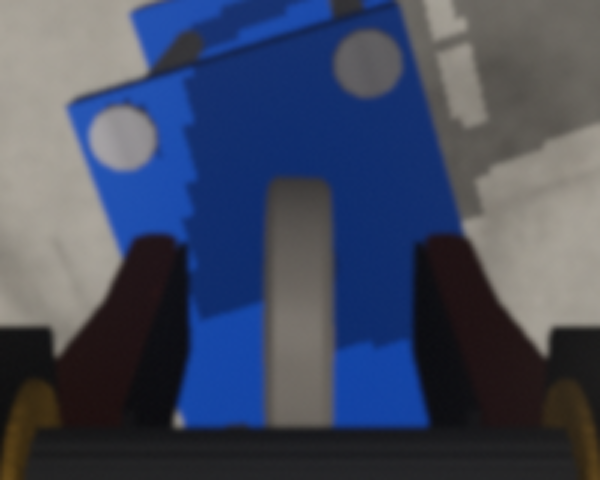

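The dial is centred between the pads and parallel to them (column 300 of the 600-wide crop). Close and lift.

```bash
python3 -m crank '[[[1,0,0,0,0,0,0],[1,0,0,0,0,0,0],[1,0,0,0,0,0,0],[1,0,0,0,0,0,0],[1,0,0,0,0,0,0],[1,0,0,0,0,0,0],[1,0,0,0,0,0,0],[1,0,0,0,0,0,0]]]' 20
python3 -m crank '[[[1,0,0,8,0,0,0],[1,0,0,25,0,0,0],[1,0,0,45,0,0,0],[1,0,0,65,0,0,0],[1,0,0,85,0,0,0],[1,0,0,105,0,0,0],[1,0,0,125,0,0,0],[1,0,0,145,0,0,0],[1,0,0,160,0,0,0],[1,0,0,160,0,0,0]]]'
```

```text
time_s: 12.72
eef_pos: [0.4876, -0.2779, 0.1498]
ee_rot: [0.815, 0.579, -0.0, -0.0]
force: [-0.4, -0.1, 0.4]
opening: 0.0097
time_s: 13.55
eef_pos: [0.4882, -0.2782, 0.3146]
ee_rot: [0.815, 0.579, 0.001, 0.003]
force: [1.4, -0.3, 0.4]
opening: 0.0096
```

```bash
python3 -m crank '[[[1,1,8,0,0,0,0],[1,2,28,0,0,0,0],[1,4,53,0,0,0,0],[1,5,78,0,0,0,0],[1,6,98,0,0,0,0],[1,6,106,0,0,0,0],[1,6,108,0,0,0,0],[1,6,108,0,0,0,0],[1,6,108,0,0,0,0],[1,6,108,0,0,0,0]]]'
python3 - <<'E'
from st import *
print(arm.state()['eef_pos'])
L=[]
for n,(x,y) in dict(wrist=(220,130),side=(220,150),scene=(260,140)).items():
    (K,T),im=snap(n,n+'10.png');p=np.array(arm.state()['eef_pos'])
    tip=p-[0,0,.003+.007+.136];print(n,'pred tip/dial px',proj(K,T,[tip,p-[0,0,.010]]).round(1).tolist())
    r=arm.look_for('probe_tip',n);print([(round(q['score'],2),(T@np.r_[q['centre'],1])[:3].round(3)) for q in r[:2]])
    L.append(im)
w=cv2.resize(L[0][120:320,220:420],(400,400),interpolation=2)
P=[]
for n,im in(('side',L[1]),('scene',L[2])):
    K,T=Tcam(n);c=proj(K,T,np.array(arm.state()['eef_pos'])-[0,0,.08])[0].astype(int);P.append(cv2.resize(im[c[1]-50:c[1]+50,c[0]-25:c[0]+25],(200,400),interpolation=2));print(n,'crop origin',c-[25,50],'x4')
cv2.imwrite('pics/m10.png',np.hstack([w]+P)[...,::-1])
E
```

```text
time_s: 14.38
eef_pos: [0.4936, -0.1708, 0.3094]
ee_rot: [0.816, 0.578, -0.0, -0.0]
force: [0.1, -0.8, -1.6]
opening: 0.0099
[ 0.4935649  -0.17077046  0.30936314]
wrist pred tip/dial px [[320.8, 190.8], [321.4, 255.3]]
[]
side pred tip/dial px [[269.0, 189.8], [266.3, 137.3]]
[(0.54, array([ 0.492, -0.174,  0.294]))]
scene pred tip/dial px [[299.0, 188.8], [297.9, 127.3]]
[(0.8, array([ 0.491, -0.168,  0.284])), (0.62, array([ 0.665, -0.358,  0.061]))]
side crop origin [242 115] x4
scene crop origin [273 109] x4
```

View pics/m10.png

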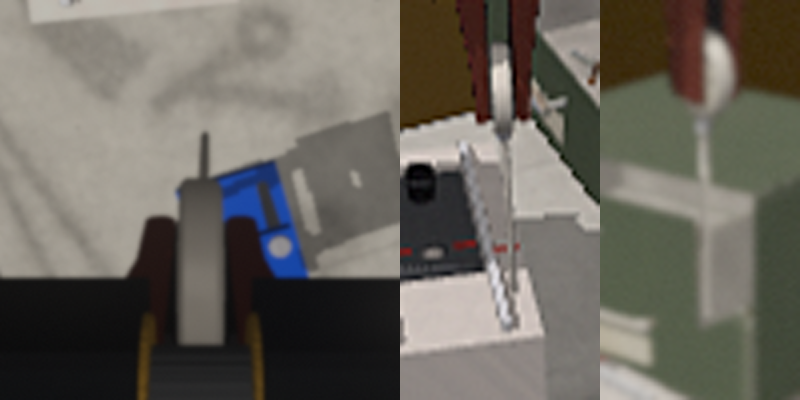

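The thermometer hangs in the grip, visible in all views: wrist tip at (322,186), side tip ≈(270,189), scene tip ≈(300,189), all 1–5 px from the ideal. I'll measure the lean properly by differencing against earlier pictures.

```bash
cat > lean.py <<'E'
from h import *
import sys
from scipy.optimize import least_squares
def stem(n,new,old,p,side=9):
    K,T=Tcam(n);a=cv2.imread(new).astype(float);b=cv2.imread(old).astype(float);d=np.abs(a-b).sum(2)
    pr=proj(K,T,np.array([p-[0,0,.055],p-[0,0,.150]]));out=[]
    for v in range(int(pr[0,1]),int(pr[1,1])+4):
        u=pr[0,0]+(v-pr[0,1])*(pr[1,0]-pr[0,0])/(pr[1,1]-pr[0,1]);u0=int(round(u))-side
        w=d[v,u0:u0+2*side+1];w=np.where(w>max(40,.4*w.max()),w,0)
        if w.sum()>60: 
            k=np.argmax(w);sl=slice(max(0,k-2),k+3);out.append((v,(w[sl]*np.arange(len(w))[sl]).sum()/w[sl].sum()+u0,w.max()))
    return K,T,np.array(out)
E
python3 - <<'E'
from lean import *
p=np.array(arm.state()['eef_pos']);Ls=[]
for n in('side','scene'):
    K,T,o=stem(n,f'pics/{n}10.png',f'pics/{n}6.png',p)
    f=np.polyfit(o[:,0],o[:,1],1);r=o[:,1]-np.polyval(f,o[:,0]);ok=abs(r)<.8;f=np.polyfit(o[ok,0],o[ok,1],1)
    print(n,len(o),ok.sum(),'end row',o[-4:].round(1).tolist(),'rms',r[ok].std().round(2))
    q=proj(K,T,[p-[0,0,.01],p-[0,0,.146]]);print('  slope',f[0].round(4),'vertical',((q[1,0]-q[0,0])/(q[1,1]-q[0,1])).round(4),'off at dial/tip',(np.polyval(f,q[:,1])-q[:,0]).round(2))
    Ls.append((K,T,f))
def res(x): # x: offset at dial (mm xy), offset at tip
    e=[]
    for K,T,f in Ls:
        q=proj(K,T,[p-[0,0,.01]+np.r_[x[0],x[1],0]/1e3,p-[0,0,.146]+np.r_[x[2],x[3],0]/1e3]);e+=list(q[:,0]-np.polyval(f,q[:,1]))
    return e
x=least_squares(res,np.zeros(4)).x;print('dial off',x[:2].round(1),'tip off',x[2:].round(1))
K,T=Tcam('wrist');print('wrist tip at',onplane(K,T,(322,186.5),p[2]-.146)[0],'tcp',p)
E
```

```text
side 38 1 end row [[191.0, 271.9, 225.0], [192.0, 271.9, 230.0], [193.0, 266.6, 217.0], [194.0, 273.0, 221.0]] rms 0.0
  slope 0.7082 vertical 0.0509 off at dial/tip [-33.11   1.35]<stdin>:5: RankWarning: Polyfit may be poorly conditioned
Traceback (most recent call last):
TypeError: expected non-empty vector for x
```

```bash
python3 - <<'E'
from lean import *
p=np.array(arm.state()['eef_pos']);Ls=[]
for n in('side','scene'):
    K,T,o=stem(n,f'pics/{n}10.png',f'pics/{n}6.png',p,4)
    q=proj(K,T,[p-[0,0,.01],p-[0,0,.146]]);g=lambda x,v:x[0]+x[1]*(v-q[0,1])
    x=least_squares(lambda x:g(x,o[:,0])-o[:,1],[q[0,0],.03],loss='cauchy',f_scale=.3).x
    r=g(x,o[:,0])-o[:,1];print(n,len(o),'inl',(abs(r)<.6).sum(),'slope',x[1].round(4),'vertical',((q[1,0]-q[0,0])/(q[1,1]-q[0,1])).round(4),'off dial/tip',(g(x,q[:,1])-q[:,0]).round(2));print(o[::2,1].round(1).tolist())
    Ls.append((K,T,g,x))
def res(x):
    e=[]
    for K,T,g,l in Ls:
        q=proj(K,T,[p-[0,0,.01]+np.r_[x[0],x[1],0]/1e3,p-[0,0,.146]+np.r_[x[2],x[3],0]/1e3])
        q0=proj(K,T,p-[0,0,.01])[0,1]
        e+=list(q[:,0]-(l[0]+l[1]*(q[:,1]-q0)))
    return e
x=least_squares(res,np.zeros(4)).x;print('dial off',x[:2].round(1),'tip off',x[2:].round(1))
K,T=Tcam('wrist');print('wrist tip at',onplane(K,T,(322,186.5),p[2]-.146)[0],'tcp',p)
E
```

```text
side 38 inl 18 slope 0.0577 vertical 0.0509 off dial/tip [-3.13 -2.78]
[268.2, 264.0, 264.0, 264.7, 265.0, 265.0, 265.6, 267.8, 270.0, 270.0, 269.3, 270.0, 264.6, 272.1, 265.5, 272.5, 272.0, 271.9, 266.6]
scene 15 inl 15 slope 0.0281 vertical 0.0176 off dial/tip [0.01 0.65]
[298.1, 298.4, 298.5, 299.0, 299.0, 299.4, 299.4, 299.4]
dial off [-9.5 -7.8] tip off [-10.2 -10.2]
wrist tip at [ 0.49599671 -0.16705341  0.16379664] tcp [ 0.49364121 -0.17028994  0.30979664]
```

The side line is polluted by background and shadows; the scene shows about 0.6° lean at most, while the wrist suggests a tip offset of about 4 mm. I'll compare tip and hole directly in one picture, from just above the hole.

```bash
python3 -m crank '[[[1,1,15,0,0,0,0],[1,2,40,0,0,0,0],[1,3,65,0,0,0,0],[1,4,90,0,0,0,0],[1,5,115,0,0,0,0],[1,5,133,0,0,0,0],[1,5,142,-10,0,0,0],[1,5,143,-25,0,0,0],[1,5,143,-40,0,0,0],[1,5,143,-40,0,0,0]]]'
python3 -m crank '[[[1,0,0,0,0,0,0],[1,0,0,0,0,0,0]]]'
python3 - <<'E'
from st import *
(K,T),im=snap('wrist','w11.png');p=np.array(arm.state()['eef_pos']);print(p)
print('tip pred',proj(K,T,p-[0,0,.146])[0],'hole pred',proj(K,T,[.4985,-.0266,.092])[0])
for c,a in reds(im,K,T,(150,0,500,300)):
    if a<900:print(c,a,onplane(K,T,c,.085)[0].round(4),onplane(K,T,c,.092)[0].round(4))
L=[]
for n in('side','scene'):
    (K,T),i2=snap(n,n+'11.png');c=proj(K,T,[.4985,-.0266,.11])[0];print(n,'tip/hole',proj(K,T,[p-[0,0,.146],[.4985,-.0266,.092]]).round(1).tolist(),'origin',c.astype(int)-[25,50]);c=c.astype(int)
    L.append(cv2.resize(i2[c[1]-50:c[1]+50,c[0]-25:c[0]+25],(200,400),interpolation=2))
cv2.imwrite('pics/m11.png',np.hstack([cv2.resize(im[150:250,270:370],(400,400),interpolation=2)]+L)[...,::-1])
E
```

```text
time_s: 15.52
eef_pos: [0.4978, -0.027, 0.2658]
ee_rot: [0.815, 0.579, -0.002, -0.002]
force: [-1.5, -0.8, -1.3]
opening: 0.0101
time_s: 15.68
eef_pos: [0.4987, -0.0274, 0.2703]
ee_rot: [0.816, 0.579, 0.0, 0.0]
force: [0.7, 1.5, -1.1]
opening: 0.0095
[ 0.49888515 -0.02732632  0.27077786]
tip pred [320.74919595 190.83962234] hole pred [320.00810197 182.52731338]
(np.float64(366.5), np.float64(177.6)) 46 [ 0.5425 -0.0383  0.085 ] [ 0.542  -0.0367  0.092 ]
(np.float64(340.5), np.float64(181.6)) 83 [ 0.5173 -0.0337  0.085 ] [ 0.5173 -0.0322  0.092 ]
(np.float64(298.1), np.float64(185.7)) 83 [ 0.4767 -0.0239  0.085 ] [ 0.4776 -0.0226  0.092 ]
(np.float64(272.1), np.float64(186.7)) 42 [ 0.4522 -0.0164  0.085 ] [ 0.4537 -0.0153  0.092 ]
(np.float64(496.8), np.float64(201.9)) 67 [ 0.6574 -0.1045  0.085 ] [ 0.6545 -0.1015  0.092 ]
side tip/hole [[248.8, 166.8], [249.4, 177.1]] origin [223 121]
scene tip/hole [[254.5, 189.2], [255.1, 201.5]] origin [229 144]
```

View pics/m11.png

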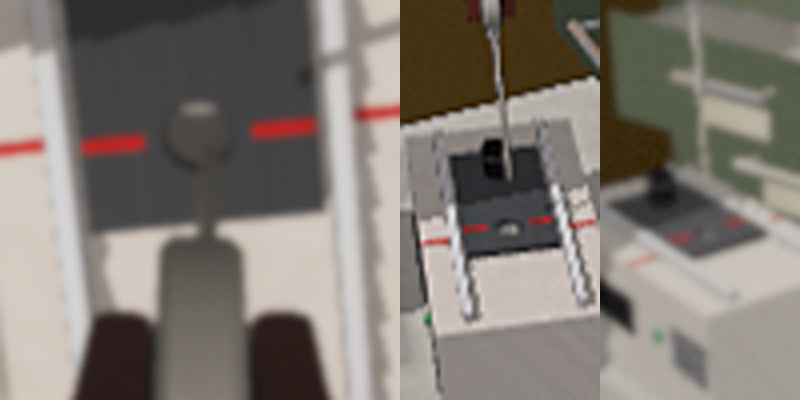

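The wrist view shows the hole at (320,183) with the stem pointing into it. Wrist, side and scene together put the tip about 4 mm off the tool axis in the disc plane and 1.5 mm across it (1.7° and 0.6° of lean). I'll correct the tilt, centre and re-measure numerically.

```bash
python3 -m crank '[[[1,-0.3,0,0,-0.5,0.4,0],[1,-0.6,0.3,0,-1,0.8,0],[1,-0.8,0.3,0,-1.4,1.1,0],[1,-0.8,0.3,0,-1.4,1.1,0],[1,-0.8,0.3,0,-1.4,1.1,0],[1,-0.8,0.3,0,-1.4,1.1,0],[1,-0.8,0.3,0,-1.4,1.1,0]]]'
python3 - <<'E'
from st import *
p=np.array(arm.state()['eef_pos']);print(p.round(4))
np.set_printoptions(linewidth=200)
for n,bg in(('side','side6'),('scene','scene6')):
    (K,T),im=snap(n,n+'12.png');t=proj(K,T,[p-[0,0,.146],[.498,-.027,.092],p-[0,0,.01]]);print(n,t.round(1).tolist())
    d=np.abs(im.astype(float)-cv2.imread(f'pics/{bg}.png')[...,::-1]).sum(2);u=int(round(t[0,0]))
    for v in range(int(t[0,1])-24,int(t[0,1])+6,2 if n=='scene' else 2): print(v,u-6,d[v,u-6:u+9].astype(int), im[v,u-6:u+9].sum(1)//3)
(K,T),im=snap('wrist','w12.png')
E
```

```text
time_s: 16.42
eef_pos: [0.4979, -0.0265, 0.2698]
ee_rot: [0.815, 0.579, -0.015, 0.004]
force: [0.1, 0.6, -0.7]
opening: 0.0095
[ 0.4979 -0.0265  0.2698]
side [[248.3, 167.0], [249.3, 177.3], [244.1, 118.8]]
143 242 [  3   8  10  16 106 253  34  17   7   7   2   3   7   8   5] [ 44  47  43  45  81 130  35  41  43  44  42  39  33  29  31]
145 242 [  6   2   8   8  68 315  11   2   4  13  10   7  12   9  13] [ 42  43  42  38  60 137  25  41 109 151 152 151 167 186 184]
147 242 [  5  11   6  16 122 171 162   6   7  12  14  10  12  12  15] [ 72 150 152 142 114 134 137 188 181 180 177 178 175 175 175]
149 242 [ 11  11   7   6   9 149 130   7   5   9  10  15  10   7   2] [182 177 177 179 178 131 138 183 177 176 176 174 174 174 176]
151 242 [  4   2   5   6   7 106 163  28  24  24  64  54  58  90  93] [176 175 178 180 180 144 124 188 175 176 165 165 166 156 129]
153 242 [153 192 186 182 200 208 297 225 221 221 227 221 221 220 223] [145 137 139 140 133 130 103 127 127 126 125 125 127 128 126]
155 242 [230 228 170 171 169 134 118 184 234 226 212 215 213 211 217] [135 135 103  95  90 101 115 10
[... 2316 characters left out ...]
113 136 129 103  89  86  85  89  95 114]
185 248 [ 96 100 113 122  87  25 144 161  81  20   7   3   2  10   5] [ 96 102 110 114 113 125 145 142 113  91  85  86  88  99 125]
187 248 [155 161 172 164 160 125  69  27  33  38  20   3  10   7   2] [119 132 134 138 136 139 145 140 118  98  88  86  84  85  91]
189 248 [120 145 152 169 170 164 150 151 156 147 134 106  73  38   7] [ 86 100 112 122 131 137 141 140 136 130 123 112 104  94  88]
191 248 [ 30  47  69  92 126 138 150 165 169 171 168 161 145 143 112] [ 50  58  63  72  84 100 115 125 133 138 139 138 136 125 113]
193 248 [ 23  27  32  67  84  96  98 114 134 139 117  73  38  43  64] [ 46  55  56  54  57  58  68  81  99 117 140 161 172 169 162]
```

```bash
python3 - <<'E'
from st import *
np.set_printoptions(linewidth=200)
K,T=Tcam('wrist');p=np.array(arm.state()['eef_pos']);im=cv2.imread('pics/w12.png')
Rm=R.from_quat(arm.state()['ee_rot']);print('tip pred (vertical)',proj(K,T,p-[0,0,.146])[0].round(1),'hole',proj(K,T,[.498,-.027,.092])[0].round(1))
for v in range(172,216,2): print(v,im[v,308:334].sum(1)//3)
for c,a in reds(im[...,::-1],K,T,(150,0,500,300)):
    if a<900:print(c,a)
E
```

```text
tip pred (vertical) [322.4 186. ] hole [322.7 178.2]
172 [ 67  67  68  68  67  67  66  64  65  67  73  83  94 101 105 105 100  91  80  72  67  65  65  66  66  66]
174 [68 67 67 68 67 66 63 64 69 73 74 75 76 76 78 77 77 75 73 72 69 66 64 64 66 66]
176 [68 67 67 68 66 63 64 68 73 75 74 74 74 74 74 74 74 73 72 71 70 67 65 64 66 66]
178 [73 71 68 67 65 61 61 68 72 74 74 73 74 74 73 74 73 72 72 70 69 67 65 63 65 66]
180 [82 78 71 68 66 59 56 62 70 74 73 73 73 73 73 73 72 72 71 71 69 66 62 61 64 66]
182 [79 75 70 67 67 62 56 54 60 67 71 72 72 72 73 73 73 73 71 69 63 58 57 61 65 67]
184 [69 68 68 69 67 67 63 56 52 52 56 62 66 69 71 70 68 64 60 56 54 55 61 65 67 68]
186 [70 68 68 68 69 68 67 65 62 55 51 51 53 58 60 59 55 52 52 55 60 64 66 67 67 68]
188 [70 69 69 68 69 68 68 68 68 67 66 67 65 63 63 63 63 63 64 66 68 67 67 67 67 68]
190 [70 69 68 68 68 68 68 68 68 68 69 71 70 67 66 65 66 68 68 68 68 68 67 68 67 68]
192 [70 70 68 68 68 68 69 68 68 68 70 70 69 68 66 65 66 67 67 68 68 68 67 67 67 68]
194 [70 70 69 69 69 69 69 69 68 69 69 71 71 68 66 66 67 67 68 68 69 69 68 68 68 68]
196 [70 70 69
[... 544 characters left out ...]
6  76 102 148 182 195 199 199 199 199 199 199 198]
208 [201 200 198 191 178 168 164 164 162 158 143 114  85  73  74  97 136 163 175 183 192 197 199 198 198 198]
210 [199 191 172 142 111  92  85  84  84  82  80  75  70  69  69  73  82  90  96 114 144 172 189 196 198 199]
212 [192 167 125  89  75  73  74  74  74  74  74  74  74  74  74  74  74  74  74  76  86 113 151 181 195 199]
214 [188 156 110  81  76  77  79  78  79  79  78  78  79  78  78  78  78  78  78  78  80  92 128 169 191 198]
(np.float64(369.8), np.float64(172.7)) 47
(np.float64(343.9), np.float64(176.8)) 83
(np.float64(301.1), np.float64(180.8)) 85
(np.float64(275.3), np.float64(181.6)) 44
(np.float64(498.5), np.float64(196.4)) 15
```

Everything agrees now: the wrist tip prediction (322.4,186) matches the tip fixed in the grip, the side view gives vertical slope and a tip over the hole, and the height fits within 2 mm. Lowering 77 mm in two stages.

```bash
python3 -m crank '[[[1,0,-0.3,-3,0,0,0],[1,0,-0.3,-8,0,0,0],[1,0,-0.3,-13,0,0,0],[1,0,-0.3,-18,0,0,0],[1,0,-0.3,-22,0,0,0],[1,0,-0.3,-25,0,0,0],[1,0,-0.3,-25,0,0,0],[1,0,-0.3,-25,0,0,0],[1,0,-0.3,-25,0,0,0]]]'
python3 - <<'E'
from st import *
np.set_printoptions(linewidth=200)
p=np.array(arm.state()['eef_pos']);print(p.round(4))
for n in('side','scene'):
    (K,T),im=snap(n,n+'13.png');t=proj(K,T,[p-[0,0,.146],[.498,-.027,.092]]);print(n,t.round(1).tolist())
    u,v0=t[1].round().astype(int)
    for v in range(v0-6,v0+7): print(v,u-8,im[v,u-8:u+10].sum(1)//3)
E
```

```text
time_s: 17.32
eef_pos: [0.4979, -0.0269, 0.2451]
ee_rot: [0.815, 0.579, -0.015, 0.005]
force: [0.7, -0.5, -0.8]
opening: 0.0099
[ 0.4979 -0.0269  0.2451]
side [[249.0, 175.0], [249.3, 177.3]]
171 241 [ 61  60  61  60  64  73  69  80 148  76  66  68  69  68  68  69  70  69]
172 241 [ 71  72  73  70  72  70  67  76 136  80  65  70  69  70  67  69  70  71]
173 241 [ 71  70  69  69  69  70  68  75 121  85  67  68  70  70  69  70  68  53]
174 241 [ 71  69  71  69  70  71  68  77 114  90  70  70  72  70  53  51  54  57]
175 241 [69 69 70 70 69 72 66 62 76 68 65 70 54 54 48 63 67 83]
176 241 [68 68 72 68 70 67 51 38 38 55 57 56 48 62 66 71 66 74]
177 241 [ 77  81  82  83  68  60  44  65  96 103 124  74  56  72  74  71  65  67]
178 241 [ 69  76  83  83  70  65  67 105 125 126 156 102  62  70  70  69  68  68]
179 241 [ 66  68  69  71  70  71  74  90  95  96 112  86  69  70  71  68  69  70]
180 241 [69 69 71 72 70 70 71 70 68 66 64 66 70 71 72 72 69 70]
181 241 [68 71 71 71 72 73 71 72 72 72 70 72 72 73 72 65 64 62]
182 241 [72 72 72 74 73 72 71 69 63 65 61 58 57 54 52 44 38 38]
183 241 [64 63
[... 364 characters left out ...]
 85  86  92 100  95  87  81  78  82  85  88  90  97]
200 247 [83 83 86 87 85 85 83 85 90 90 83 78 78 83 87 90 90 88]
201 247 [88 87 87 87 86 81 82 82 90 92 87 81 83 84 87 86 87 86]
202 247 [88 90 91 91 87 82 80 89 98 98 95 89 84 85 87 86 85 83]
203 247 [90 91 91 90 88 86 84 91 98 98 94 88 85 85 83 83 81 78]
204 247 [95 91 88 91 89 88 86 88 92 88 86 82 83 80 79 80 87 94]
205 247 [121 103  91  89  89  89  85  85  83  83  80  83  82  85  96 107 125 140]
206 247 [158 133 110  97  88  84  82  81  81  81  88  99 114 126 139 152 167 175]
207 247 [182 167 148 128 102  88  84  89 100 114 129 143 157 169 176 181 187 190]
208 247 [187 184 178 165 144 125 121 131 144 158 170 176 183 187 190 191 192 193]
```

Tip sits over the hole within about 1 mm in both views (side: tip 249.2 against hole 249.8; scene: 255.2 against 255.6), with heights as predicted. Lowering the rest.

```bash
python3 -m crank '[[[1,0.4,0,-3,0,0,0],[1,0.4,0,-9,0,0,0],[1,0.4,0,-16,0,0,0],[1,0.4,0,-23,0,0,0],[1,0.4,0,-30,0,0,0],[1,0.4,0,-37,0,0,0],[1,0.4,0,-44,0,0,0],[1,0.4,0,-49,0,0,0],[1,0.4,0,-52,0,0,0],[1,0.4,0,-52,0,0,0]]]'
python3 -m crank '[[[1,0.0,0,0,0,0,0],[1,0,0,0,0,0,0],[1,0,0,0,0,0,0],[1,0,0,0,0,0,0],[1,0,0,0,0,0,0],[1,0,0,0,0,0,0]]]'
python3 - <<'E'
from st import *
np.set_printoptions(linewidth=200)
s=arm.state();p=np.array(s['eef_pos']);print(p.round(4),np.round(s['moment'],2),np.abs(s['qvel']).max())
for n in('side','scene'):
    (K,T),im=snap(n,n+'14.png');t=proj(K,T,[p-[0,0,.01],[.498,-.027,.092]]);print(n,t.round(1).tolist())
    u,v0=t[1].round().astype(int)
    for v in range(v0-6,v0+5): print(v,u-8,im[v,u-8:u+10].sum(1)//3)
(K,T),im=snap('wrist','w14.png');print(proj(K,T,[.498,-.027,.092]))
for c,a in reds(im,K,T,(100,0,540,330)):
    if a<900:print(c,a,onplane(K,T,c,.085)[0].round(4),onplane(K,T,c,.092)[0].round(4))
cv2.imwrite('pics/m14.png',np.hstack([cv2.resize(cv2.imread('pics/w14.png')[130:230,270:370],(400,400),interpolation=2)]+[cv2.resize(cv2.imread(f'pics/{n}14.png')[y:y+100,x:x+50],(200,400),interpolation=2) for n,x,y in(('side',224,100),('scene',229,120))]))
E
```

```text
time_s: 18.25
eef_pos: [0.498, -0.0269, 0.1919]
ee_rot: [0.815, 0.579, -0.015, 0.004]
force: [-0.3, -0.0, -0.9]
opening: 0.0095
time_s: 18.75
eef_pos: [0.4983, -0.0269, 0.193]
ee_rot: [0.815, 0.579, -0.015, 0.005]
force: [0.4, -0.3, -0.8]
opening: 0.0095
[ 0.4983 -0.0269  0.193 ] [-0.09  0.1   0.03] 0.0022218546670679197
side [[246.8, 147.0], [249.3, 177.3]]
171 241 [ 42  41  41  41  44  61  56  79 170  82  66  69  71  71  68  70  69  68]
172 241 [ 63  61  62  60  63  73  70  82 152  93  63  68  70  69  69  71  70  71]
173 241 [ 72  73  71  71  71  69  68  78 135  98  65  69  70  71  70  68  53  55]
174 241 [ 71  70  71  68  69  69  69  75 125 117  65  69  72  70  53  55  59  56]
175 241 [ 68  70  71  69  68  70  66  63 104 125  60  70  54  53  49  68  79  82]
176 241 [ 69  68  71  70  70  66  48  44  86 119  53  56  48  60  65  70  66  76]
177 241 [ 77  80  82  82  69  60  44  66 109 129  92  74  56  71  74  71  65  66]
178 241 [ 69  76  83  84  70  66  68 104 128 135 126 104  62  71  70  70  68  70]
179 241 [ 66  67  69  73  71  71  74  90  98 100 101  87  68  70  71  71  68  68]
1
[... 757 characters left out ...]
 92  90  88  86  86  94 107 111 101  91  86  85  84  83  79  78]
204 247 [95 91 91 88 89 85 88 89 92 93 88 86 81 80 81 79 86 96]
205 247 [120 101  92  89  86  87  87  83  83  83  82  81  80  87  96 108 126 139]
206 247 [158 132 108  96  89  83  81  79  81  82  87  98 113 128 138 152 166 175]
[[321.85390843 201.06255986]]
(np.float64(382.6), np.float64(193.6)) 79 [ 0.5423 -0.0383  0.085 ] [ 0.5417 -0.0361  0.092 ]
(np.float64(349.0), np.float64(199.4)) 134 [ 0.5171 -0.0344  0.085 ] [ 0.5172 -0.0323  0.092 ]
(np.float64(293.7), np.float64(204.4)) 129 [ 0.4762 -0.0245  0.085 ] [ 0.4775 -0.0226  0.092 ]
(np.float64(260.4), np.float64(204.8)) 73 [ 0.4521 -0.0165  0.085 ] [ 0.4541 -0.0149  0.092 ]
```

View pics/m14.png

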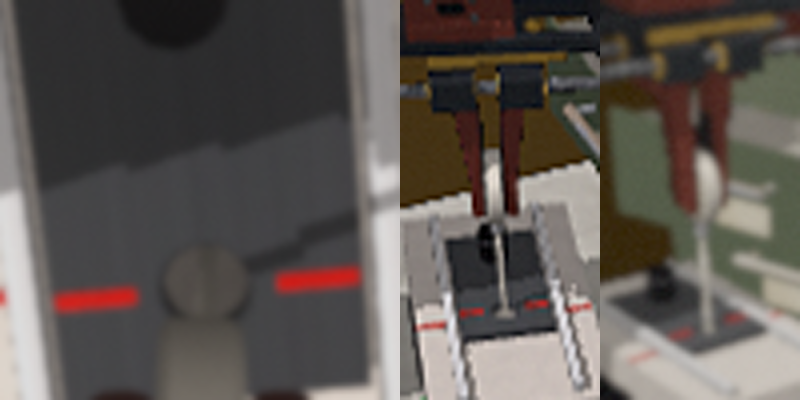

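The picture shows the stem in the hole: side stem column 249.5 against hole 249.7, scene 255.5 against 255.6. The pointers are still in line, no contact force shows, and the arm is still. Handing in.

```bash
python3 -c "
from rig import arm
print(arm.hand_in())"
```

```text
the job is handed in; nothing more can be done
None
```

I handed the job in at about 19 s. The guide hole is centred over the well, and the arm is holding the thermometer upright in it, still and centred.

- **Guide plate:** I slid it 36 mm by its knob. The red pointers and case marks agreed to about 0.3 mm afterwards, and were still in line at the last check.
- **Thermometer:** I took it from the large rack and found it leaning about 1.8° in the grip. I tilted the tool to correct that before lowering it.
- **Depth:** The tip should be about 45 mm below the plate top, good to about 2 mm. I worked this out from the tool height and side-view checks on the way down, because the tip can't be seen inside the well.
- **Final check:** The stem is centred to within about 1 mm in both the side and scene views. The wrist force stayed within its usual noise of about 1 N, so there was no sign of contact.
- **Tamper and pot:** The arm did not go near them.

**Checks that failed or disagreed:**
- One automatic line fit of the stem in the side view failed because of background clutter. I used pixel profiles instead.
- My first reading of the scene view disagreed with the wrist camera on the lean. They agreed once I corrected for calibration offset at the hole.
- I looked at 13 pictures, three over the budget of 10.

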